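# Seat the mould and set the vibrating table to fast

## Robot

A 7-joint arm with a two-finger parallel gripper is mounted at the origin on the work surface. World frame = base frame: x ahead of the robot, y to its left, z up, the work surface at z = 0. Lengths are in m, angles in rad, forces in N, time in s.
With the tool pointing down it reaches from about 0.4 to 0.875 m from the base axis. Payload 6.5 kg.
Tool frame: the origin (TCP) lies at the very end of the fingers, on their centre line; the grasp point (between the pads) lies 19 mm behind it; y points along the fingers, x is the direction in which the jaws open and shut, and the axes are right-handed (so a half turn about y gives the same grasp; the last joint's range is limited). The gripper opens to 85 mm and grips with 20 to 120 N. Pads are 22 mm wide; open, the fingers measure 114 mm over their backs; the gripper's body (76 mm by 85 mm) begins 54 mm behind the grasp point. The pads swing forward as they close: fully open they stand 13 mm farther back than shut.
Start: joints at [-1.341, 0.536, -0.004, 1.538, 0.003, 1.067, -0.071], TCP at [0.189, 0.622, 0.231] pointing down, gripper open.
Joint ranges: [-2.7, 2.7], [-0.37, 2.16], [-1.27, 1.26], [0.24, 2.4], [-1.31, 4.45], [0.19, 1.91], [-2.76, 2.76]. Speed limits (rad/s): [2.39, 2.39, 3.14, 3.14, 3.14, 3.14, 3.14].

## Interface

Orientations are given as a unit quaternion [x, y, z, w].
In Python, from workcell import manip gives the robot as it stands. The module is installed in compiled form; this text tells all that it offers.
- The arm moves only by the shell command python3 -m inch 'ROWS' [FORCE]. ROWS is JSON, a list of rows, each an object of numbers: "jaw": the closure in counts, from 0 (fully open) to 255 (shut); "tx", "ty", "tz": the shift along the tool's x, y, z in cm; "twist": the turn about the tool's y in rad. In form: [{"jaw": .., "tx": .., "ty": .., "tz": .., "twist": ..}, ...]. A call has 1 to 8 rows; each row is the pose to reach, as a shift and turn from the pose commanded when the call began, along the tool's axes at that moment; what a row does not reach only later rows make up. A row lasts 1/10 s, in which the tool goes at most 50 mm and 8.59 degrees, less where a joint would pass 70% of its speed; a pose out of reach is approached as far as the arm can. A call with a gripper value outside its range is refused whole. The fingers move at their own pace and stop on an object; FORCE is the grip in N (left out, the last holds). Time passes only in rows, so rows that repeat a pose let the fingers close. It gives the time, the measured TCP pose, the force and the opening at its end, in the units of the state.
- manip.state(): the state, without advancing time (a new reading comes with each control period).
- manip.snapshot(name): name is "side" or "top"; returns a dict with "pixels" (400x640x3 uint8, blue, green, red), "z_map" (400x640 float32, m along the optical axis (not along the pixel's ray), 0 where there is no reading), "vfov" (degrees; the focal length in pixels is half the picture's height over the tangent of half this angle, whatever the lens; pixels are square), "cx", "cy" (the principal point, pixels), "R" (3x3) and "t" (3): a world point X has camera coordinates R X + t. Camera axes: x right, y down, z forward; pixel columns grow to the right and rows downward; lengths in m; the calibration is good to about 2 mm. A picture is of the moment at which its call begins.
- manip.finish_job(): hands the job in, once; it reports no verdict.
Trained networks look in the newest picture that a camera, given by its name, has taken for a name from the list of things; names that differ only in an ending like _2 or _b are one class to them, and where a whole thing is asked for, a point or a joint stands for the part that bears it (a point fixed in the world has none). Each returns a list of dicts, best first, with "score" (0 to 1); they miss things now and then, are a little off and sometimes report something else, mostly with a low value. They report only what shows in the picture. A call takes as long as a camera call. They do not tell look-alikes from the thing itself.
- manip.search_frame(camera, target): "position" ([column, row] in pixels, amid what is visible of it).
- manip.regions_of(camera, target): "mask" (400x640 bool, what is visible of it) and "position" ([column, row] in pixels, amid what is visible of it).
- manip.mark_of(camera, target): "position" ([column, row] in pixels: a listed point, or the origin of a listed thing).
The state is a dict: "time_s": time; "qpos": joint angles; "qvel": joint speeds; "joint_efforts": joint torques, N m; "tcp_pos": TCP position; "orientation": TCP orientation; "wrist_force": force on the tool from outside, world axes, zero at the start; "ft_torque": the same for the moment, N m; "opening": finger opening in m.
Only numpy, scipy, OpenCV 4.12 (cv2) and the standard library are available. Lean on these libraries where they do the work, as an engineer would, in place of code of your own. Each camera call takes 0.05 s, during which the arm holds its last target.

## Task

Push the loose plaster mould, without lifting or tipping it, along the vibrating table until its long side lies flush against the fence. Then push the lever on the control box forward (away from the robot), past its first notch (slow), all the way to its second stop (fast), and leave it there. Leave everything else where it stands.

Things in the scene. Friction and masses are not known exactly. Their poses are not given: they have to be found in the camera images.
- vibrator: Bench vibrating table, bolted down: a grey base carrying a flat square steel platform, 260 (x) x 240 (y) mm, its top 100 mm above the bench. Origin on the bench under the middle of the platform. A straight steel fence, 240 mm long along x, 12 mm thick and 40 mm high above the platform, stands along its +y edge; the fence's inner face is at y = +100 mm. The other three edges are open.
- mould_center (a point): Centre of the loose plaster mould, a plain off-white block 120 (x) x 64 (y) x 56 (z) mm of about 0.7 kg with two dark bands round it, which starts lying on the platform 15 to 80 mm short of the fence and up to 0.25 rad askew. Axes are the mould's own: x along its length, z up. The centre is 28 mm above the platform (128 mm above the bench). Flush, its centre lies at y = +68 mm in the vibrating table's frame, with the x axes parallel. It slides under a push of about 4 to 11 N.
- mould: The same plaster mould; origin at the centre of its underside, axes as for its centre.
- gate_center (a point): Middle of the lever's slot on top of the control box, a bolted-down grey steel box 200 (x) x 130 (y) x 110 (z) mm; this point is on its top face, 110 mm above the bench. Axes are the box's: +x is forward, along the slot, away from the end with the vent slots and towards fast. Dark cross notches mark off (x = -30 mm), slow (0) and fast (+30 mm). The top is 3 mm higher at the steel gate plate, 130 x 62 mm round the slot.
- paddle (a point): Centre of the lever's black paddle, 12 (x) x 34 (y) x 40 (z) mm, an upright plate on a short 10 mm stem; its flat faces look along +x and -x of the box. Centre 34 mm above the box's top (144 mm above the bench), underside 14 mm and top edge 54 mm above the box's top. It travels with the lever.
- selector (a joint): Travel of the lever along the box's +x, in m: 0 off (where it starts, to within 3 mm), 0.030 first notch (slow), 0.060 second notch (fast), which is also the hard stop. Sprung notches: within 3 mm of a notch it slides freely (about 2 N); on leaving a notch it resists with 5 to 9 N, falling to 2 N at the crests (0.015 and 0.045), beyond which it snaps by itself into the next notch. Let go short of a crest, it springs back.
- waxtin: Bystander: small aluminium can, 40 mm across, 50 mm high, loose on the control box's top near its far -y corner. Origin at the centre of its underside.
- tube: Bystander: cardboard tube standing on the bench, 72 mm across, 90 mm high. Origin at the centre of its underside.
- tub: Bystander: open white plastic tub, 130 x 110 x 75 mm high, on the bench. Origin at the centre of its underside.
- spatula: Bystander: spatula lying on the bench, about 250 mm long, handle towards its own -x.
There are look-alikes about, which are no part of the job. Leave any orange look-alike of the mould alone. Leave any green look-alike of the part that bears gate_center alone.

How it is judged:
By the outcome, as a careful person would: the job done as asked, in the order asked, and still so for the second after the job is handed in, with the robot touching nothing.
It also fails if it takes over 48 s, if anything falls off the work surface, if the arm or the gripper's body presses on something with over 40 N, if the wrist force passes 120 N, or if a joint passes its speed limit or range.

## Working session

There is one attempt and no reset: what is moved stays moved. The work goes in short steps, Python scripts to look and compute and a shell command to move; the robot and the scene stay as the last step left them, time stands still between calls to the robot, and variables do not carry over. Pictures are saved under pics/ and viewed, and the job is handed in when it is done.

```bash
mkdir -p pics; ls; cat > h.py <<'E'
import numpy as np, cv2
from workcell import manip
def K(s):
    f=200/np.tan(np.radians(s["vfov"])/2); return f,s["cx"],s["cy"]
def world(s,c,r,z=None):
    f,cx,cy=K(s); z=s["z_map"][int(round(r)),int(round(c))] if z is None else z
    return s["R"].T@(np.array([(c-cx)/f*z,(r-cy)/f*z,z])-s["t"])
def onplane(s,c,r,h):
    f,cx,cy=K(s); d=s["R"].T@np.array([(c-cx)/f,(r-cy)/f,1]); o=-s["R"].T@s["t"]
    return o+d*(h-o[2])/d[2]
def proj(s,X):
    f,cx,cy=K(s); p=s["R"]@np.array(X)+s["t"]; return p[0]/p[2]*f+cx,p[1]/p[2]*f+cy
def cloud(s):
    f,cx,cy=K(s); v,u=np.mgrid[:400,:640]; z=s["z_map"].astype(float)
    P=np.stack([(u-cx)/f*z,(v-cy)/f*z,z],-1)-s["t"]; return P@s["R"]
E
python3 - <<'E'
from h import *
for n in("side","top"):
    s=manip.snapshot(n); cv2.imwrite(f"pics/{n}0.png",s["pixels"]); np.savez(f"{n}0.npz",**s)
    print(n,s["vfov"],s["cx"],s["cy"],-s["R"].T@s["t"],s["R"][2])
    for t in("vibrator","mould","mould_center","gate_center","paddle","waxtin","tube","tub","spatula"):
        for m in manip.mark_of(n,t)[:3]: print(t,np.round(m["position"]),round(m["score"],2))
st=manip.state();print(st)
E
```

```text
pics
side 44.7005219490546 325.9589222272057 197.8036204980523 [0.04075673 1.14947733 0.89535689] [ 0.3497     -0.77701221 -0.52341373]
vibrator [348. 202.] 0.73
mould [338. 180.] 0.94
mould [331. 238.] 0.85
mould_center [334. 229.] 0.97
mould_center [340. 172.] 0.92
mould_center [338. 183.] 0.59
gate_center [294. 233.] 0.75
gate_center [281. 196.] 0.16
paddle [300. 230.] 0.41
waxtin [275. 222.] 0.69
tube [280. 198.] 0.59
tub [240. 355.] 0.81
spatula [279. 198.] 0.31
top 47.44782081991606 322.84152509948973 212.4324795892737 [0.38578483 0.00865576 1.72811956] [ 0.10077717  0.0068999  -0.9948851 ]
vibrator [380. 214.] 0.92
mould [368. 206.] 0.76
mould [375. 274.] 0.67
mould [322. 223.] 0.58
mould_center [376. 272.] 0.98
mould_center [371. 208.] 0.83
mould_center [314. 224.] 0.82
gate_center [265. 286.] 0.91
gate_center [271. 204.] 0.78
paddle [259. 296.] 0.55
paddle [269. 216.] 0.47
waxtin [286. 183.] 0.53
tube [361. 155.] 0.52
tub [192. 212.] 0.72
tub [378. 216.] 0.57
spatula [469. 229.] 0.56
{'time_s': 1.0, 'qpos': array([-1.34120113,  0.53638085, -0.00441996,  1.53791522,  0.00258961,
        1.06732821, -0.07122455]), 'qvel': array([ 3.79175445e-04,  8.85579511e-05, -5.11479779e-04, -1.22793124e-03,
        8.58213309e-04,  6.32572741e-04, -1.01240888e-03]), 'joint_efforts': array([-7.28690793e-04, -5.83344305e+01,  1.04767408e+00, -2.59441173e+01,
        1.24689811e-02,  1.82391315e-03,  4.73820620e-06]), 'tcp_pos': array([0.18945457, 0.62175233, 0.23129617]), 'orientation': array([ 0.56822448,  0.42086413, -0.42087366, -0.56820743]), 'wrist_force': array([-0.18877025, -0.05368266, -0.13374424]), 'ft_torque': array([-0.0260696 ,  0.01547339,  0.02354851]), 'opening': 0.0859032839085535}
```

View pics/top0.png

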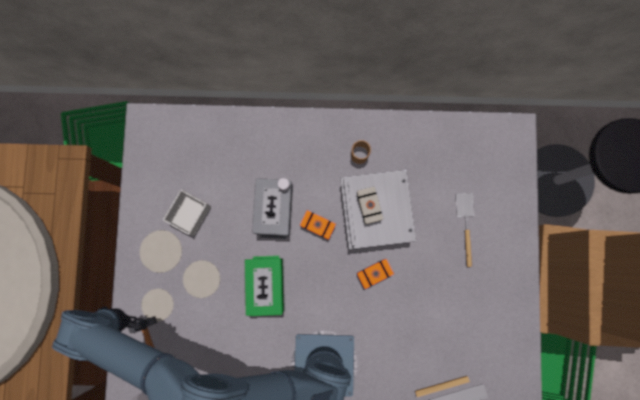

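View pics/side0.png

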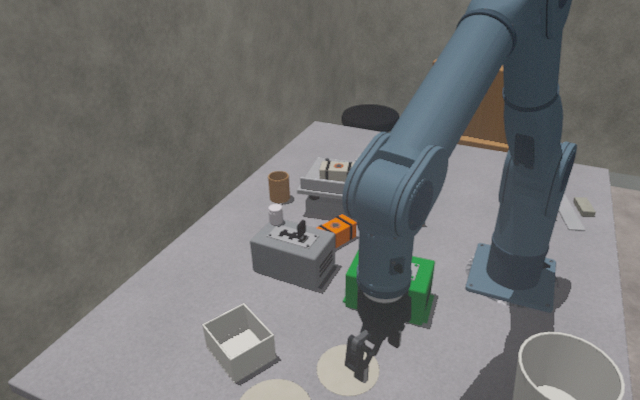

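Mould candidates in the top view are the off-white block on the platform (370,205) and orange blocks at (318,224) and (376,273). I choose (370,205). Box candidates are grey (271,207) and green (264,287), and I choose grey. Next I check close crops and measure.

```bash
python3 - <<'E'
from h import *
T=dict(np.load("top0.npz")); S=dict(np.load("side0.npz"))
a=cv2.resize(T["pixels"][140:260,240:430],None,fx=4,fy=4,interpolation=cv2.INTER_CUBIC)
b=cv2.resize(S["pixels"][145:295,240:390],None,fx=4,fy=4,interpolation=cv2.INTER_CUBIC)
cv2.imwrite("pics/ctop.png",a);cv2.imwrite("pics/cside.png",b)
C=cloud(T);Z=C[...,2]
win=np.zeros(Z.shape,bool)
def rect(m,name):
    P=C[m][:,:2]; 
    r=cv2.minAreaRect((P*1000).astype(np.float32)); print(name,m.sum(),np.round(r[0]),np.round(r[1],1),round(r[2],1),"z",np.round(np.median(Z[m]),4)); 
v,u=np.mgrid[:400,:640]
def comp(m,seed):
    n,l=cv2.connectedComponents(m.astype(np.uint8)); return l==l[seed[1],seed[0]]
box=lambda a,b,c,d:(u>=a)&(u<=b)&(v>=c)&(v<=d)
pl=box(330,425,160,260)
rect(comp(pl&(Z>.147)&(Z<.17),(370,205)),"mould top")
rect(comp(pl&(Z>.09)&(Z<.112),(395,190)),"platform")
f=pl&(Z>.125)&(Z<.148); rect(f&(u<360),"fence")
g=box(240,300,165,245); rect(comp(g&(Z>.1)&(Z<.122),(262,190)),"box top")
rect(g&(Z>.125)&(v>195),"paddle")
rect(g&(Z>.14)&(v<195),"tin")
for n,p in dict(orange=(318,224),tube=(361,147)).items(): print(n,C[p[1],p[0]])
E
```

```text
mould top 625 [ 577. -142.] [119.7  64.5] 15.3 z 0.1558
platform 3800 [ 570. -175.] [260.9 240.6] 8.3 z 0.0995
fence 263 [557. -88.] [238.8  46.7] 8.3 z 0.1388
box top 1837 [568. 207.] [130.4 200. ] 88.7 z 0.1106
paddle 57 [472. 110.] [264.6  24.3] 55.0 z 0.165
tin 113 [518.  98.] [317.3  37.7] 27.3 z 0.1599
orange [0.51141525 0.03678849 0.06188828]
tube [ 0.81855366 -0.11969486  0.00353121]
```

View pics/ctop.png

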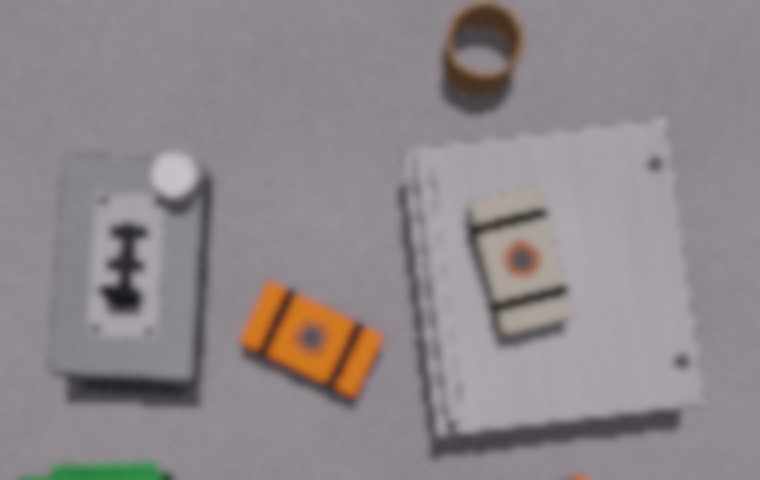

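View pics/cside.png

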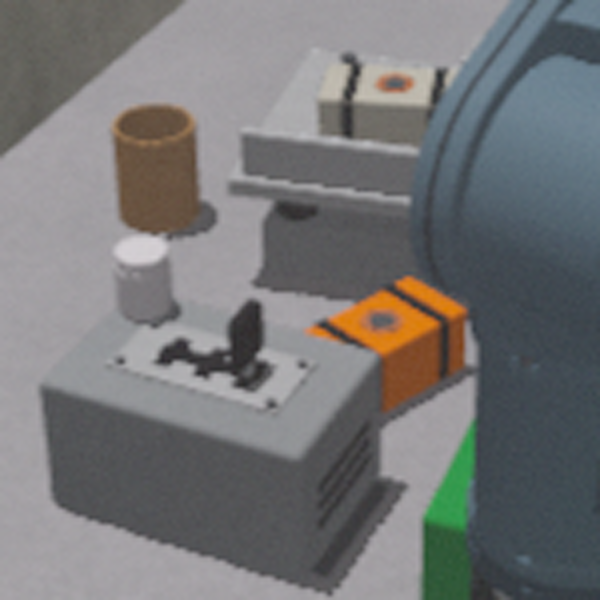

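The crops agree: the off-white mould on the platform is at (370,205), about 7° askew to the fence, and the lever paddle is at about (270,213) on the grey box, at its near (vent) end. Next I measure these more precisely and work out the tool axes.

```bash
cat >> h.py <<'E'
from scipy.spatial.transform import Rotation as Ro
V0=np.array([.570,-.175]);VY=np.radians(8.3)
B0=np.array([.568,.207]);BY=np.radians(-1.3)
def fr(o,a,x,y): return o+np.array([x*np.cos(a)-y*np.sin(a),x*np.sin(a)+y*np.cos(a)])
def inv(o,a,p): d=np.array(p)[:2]-o; return np.array([d[0]*np.cos(a)+d[1]*np.sin(a),-d[0]*np.sin(a)+d[1]*np.cos(a)])
def go(p,yaw):
    """shift (cm) & twist so TCP goes to p with tool x axis at world yaw (mod pi)"""
    s=manip.state(); R=Ro.from_quat(s["orientation"]).as_matrix()
    d=R.T@(np.array(p)-s["tcp_pos"])*100
    y0=np.arctan2(R[1,0],R[0,0]); dy=(yaw-y0+np.pi/2)%np.pi-np.pi/2
    print("t",round(s["time_s"],2),"tcp",np.round(s["tcp_pos"],4),"yaw",round(y0,3),"F",np.round(s["wrist_force"],1),"-> txyz",np.round(d,2),"twist",round(-dy,3), "or", round(-dy+np.pi*np.sign(dy),3))
E
python3 - <<'E'
from h import *
T=dict(np.load("top0.npz")); S=dict(np.load("side0.npz"))
for s,w in((T,(255,290,195,235)),(S,(285,315,212,245))):
    C=cloud(s);v,u=np.mgrid[:400,:640];m=(u>=w[0])&(u<=w[1])&(v>=w[2])&(v<=w[3])
    px=s["pixels"].astype(int).max(-1)
    m&=(C[...,2]>.13)&(C[...,2]<.172)
    P=C[m]; L=np.array([inv(B0,BY,p) for p in P])
    print(len(P),"med",np.round(np.median(P,0),4),"box",L.min(0).round(4),np.median(L,0).round(4),L.max(0).round(4),"z",P[:,2].max().round(4))
    # fence/mould in side and top
    for z0,z1,nm in((.150,.165,"mould"),(.132,.146,"fence")):
        m=(C[...,2]>z0)&(C[...,2]<z1)
        L=(C[...,:2]-V0)@np.array([[np.cos(VY),-np.sin(VY)],[np.sin(VY),np.cos(VY)]])
        m&=(abs(L[...,0])<.125)&(L[...,1]>-.11)&(L[...,1]<.125)
        if nm=="fence": m&=L[...,1]>.09
        if m.sum()>20:
            q=L[m]; r=cv2.minAreaRect((q*1000).astype(np.float32)); print(nm,m.sum(),np.round(r[0],1),np.round(r[1],1),round(r[2],1), "med",np.median(q,0).round(4))
s=manip.state();print(Ro.from_quat(s["orientation"]).as_matrix().round(3))
p=fr(V0,VY,.011,-.05);print(p)
go([*p,.231],VY)
E
```

```text
42 med [0.5377 0.2059 0.1622] box [-0.0343 -0.0181] [-0.0301 -0.0017] [-0.0229  0.0157] z 0.172
mould 589 [11.7 31.6] [119.6  64.5] 7.0 med [0.0124 0.0319]
fence 229 [ -0.6 105.6] [238.7  12.7] 0.2 med [-0.0011  0.1055]
115 med [0.5379 0.2104 0.1514] box [-0.0349 -0.0198] [-0.0302  0.0029] [-0.0208  0.0171] z 0.1673
mould 341 [20.4 29.4] [107.1  73. ] 7.2 med [0.0216 0.035 ]
fence 184 [ 48.1 102.2] [ 24.1 143.1] 89.7 med [0.0465 0.1063]
[[ 0.291  0.    -0.957]
 [ 0.957 -0.     0.291]
 [-0.    -1.    -0.   ]]
[ 0.58810259 -0.22288837]
t 1.0 tcp [0.1895 0.6218 0.2313] yaw 1.275 F [-0.2 -0.1 -0.1] -> txyz [-6.918e+01  3.000e-02 -6.275e+01] twist 1.13 or -2.011
```

```bash
python3 -m inch '[{"jaw":75,"tx":-69.2,"ty":-1,"tz":-62.7,"twist":1.13},{"jaw":75,"tx":-69.2,"ty":-1,"tz":-62.7,"twist":1.13},{"jaw":75,"tx":-69.2,"ty":-1,"tz":-62.7,"twist":1.13},{"jaw":75,"tx":-69.2,"ty":-1,"tz":-62.7,"twist":1.13},{"jaw":75,"tx":-69.2,"ty":-1,"tz":-62.7,"twist":1.13},{"jaw":75,"tx":-69.2,"ty":-1,"tz":-62.7,"twist":1.13},{"jaw":75,"tx":-69.2,"ty":-1,"tz":-62.7,"twist":1.13},{"jaw":75,"tx":-69.2,"ty":-1,"tz":-62.7,"twist":1.13}]'
python3 -c "
from h import *
p=fr(V0,VY,.011,-.05);go([*p,.231],VY)"
```

```text
time_s: 1.8
tcp_pos: [0.3606, 0.2582, 0.2359]
orientation: [-0.705, -0.05, 0.049, 0.706]
wrist_force: [2.0, 0.8, 0.2]
opening: 0.0599
t 1.8 tcp [0.3606 0.2582 0.2359] yaw 0.14 F [2.  0.8 0.2] -> txyz [ 15.81   0.46 -50.82] twist -0.005 or 3.137
```

```bash
python3 -m inch '[{"jaw":75,"tx":15.8,"ty":0,"tz":-50.8,"twist":0},{"jaw":75,"tx":15.8,"ty":0,"tz":-50.8,"twist":0},{"jaw":75,"tx":15.8,"ty":0,"tz":-50.8,"twist":0},{"jaw":75,"tx":15.8,"ty":0,"tz":-50.8,"twist":0},{"jaw":75,"tx":15.8,"ty":0,"tz":-50.8,"twist":0},{"jaw":75,"tx":15.8,"ty":0,"tz":-50.8,"twist":0},{"jaw":75,"tx":15.8,"ty":0,"tz":-50.8,"twist":0},{"jaw":75,"tx":15.8,"ty":0,"tz":-50.8,"twist":0}]'
python3 -c "
from h import *
p=fr(V0,VY,.011,-.05);go([*p,.231],VY)"
```

```text
time_s: 2.6
tcp_pos: [0.5336, -0.1026, 0.2359]
orientation: [-0.705, -0.052, 0.051, 0.705]
wrist_force: [1.4, 1.0, 0.4]
opening: 0.0605
t 2.6 tcp [ 0.5336 -0.1026  0.2359] yaw 0.146 F [1.4 1.  0.4] -> txyz [  3.65   0.49 -12.7 ] twist 0.001 or -3.141
```

```bash
python3 -m inch '[{"jaw":75,"tx":3.7,"ty":0,"tz":-12.7,"twist":0},{"jaw":75,"tx":3.7,"ty":0,"tz":-12.7,"twist":0},{"jaw":75,"tx":3.7,"ty":0,"tz":-12.7,"twist":0},{"jaw":75,"tx":3.7,"ty":0,"tz":-12.7,"twist":0},{"jaw":75,"tx":3.7,"ty":0,"tz":-12.7,"twist":0},{"jaw":75,"tx":3.7,"ty":0,"tz":-12.7,"twist":0}]'
python3 - <<'E'
from h import *
s=manip.snapshot("side");t=manip.snapshot("top")
cv2.imwrite("pics/s1.png",cv2.resize(s["pixels"][110:250,250:440],None,fx=4,fy=4,interpolation=cv2.INTER_CUBIC)); cv2.imwrite("pics/t1.png",cv2.resize(t["pixels"][110:300,280:480],None,fx=3,fy=3))
p=fr(V0,VY,.011,-.05);go([*p,.231],VY);go([*p,.110],VY)
C=cloud(s);L=(C[...,:2]-V0)@np.array([[np.cos(VY),-np.sin(VY)],[np.sin(VY),np.cos(VY)]])
m=(C[...,2]>.19)&(C[...,2]<.3)&(abs(L[...,0]-.011)<.07)&(abs(L[...,1]+.05)<.03)
print(m.sum(), np.percentile(C[m][:,2],[0,1,5,20]) if m.sum() else "", L[m].min(0),L[m].max(0))
E
```

```text
time_s: 3.2
tcp_pos: [0.5876, -0.2194, 0.2354]
orientation: [-0.705, -0.052, 0.052, 0.706]
wrist_force: [0.3, 0.5, 0.1]
opening: 0.0604
t 3.3 tcp [ 0.5877 -0.2192  0.2356] yaw 0.147 F [ 0.2 -0.1  0.4] -> txyz [-0.02  0.46 -0.37] twist 0.002 or -3.139
t 3.3 tcp [ 0.5877 -0.2192  0.2356] yaw 0.147 F [ 0.2 -0.1  0.4] -> txyz [-0.02 12.56 -0.38] twist 0.002 or -3.139
227 [0.24190313 0.2425928  0.24681185 0.26010104] [-0.05138593 -0.06146689] [ 0.07324686 -0.02881317]
```

View pics/s1.png

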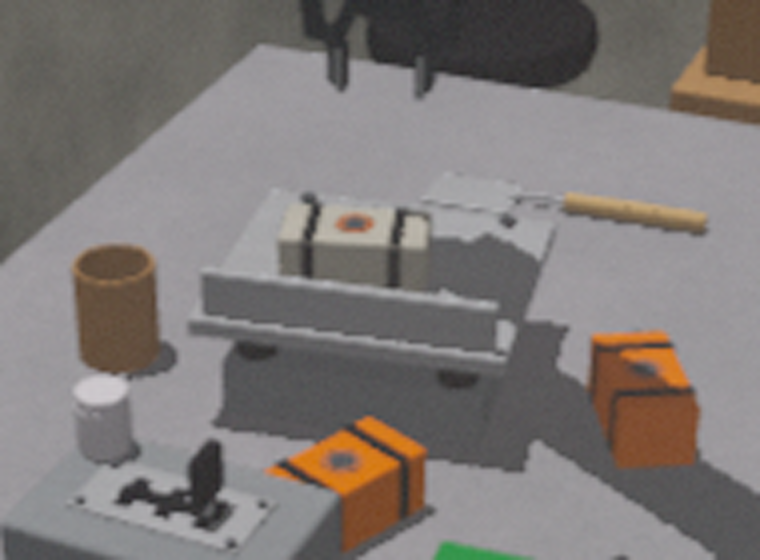

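View pics/t1.png

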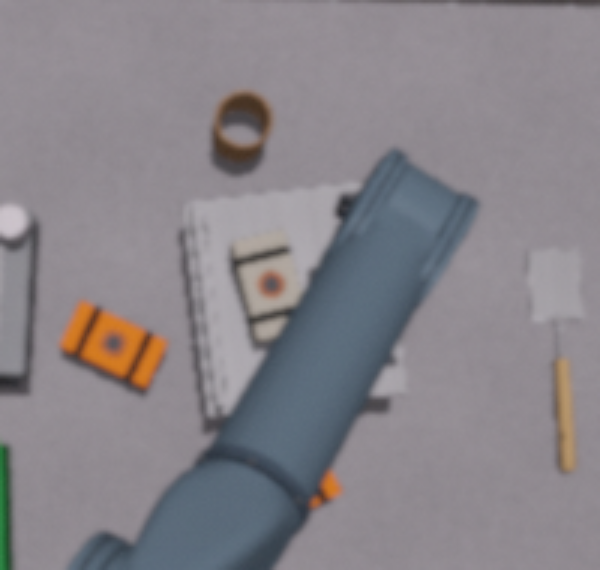

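The side view shows both fingertips above and behind the mould, clear of it, and the mould is unmoved. The tips sit about 6 mm above the TCP height. Descending behind it.

```bash
python3 -m inch '[{"jaw":75,"tx":0,"ty":5,"tz":-0.4,"twist":0},{"jaw":75,"tx":0,"ty":10,"tz":-0.4,"twist":0},{"jaw":75,"tx":0,"ty":12.5,"tz":-0.4,"twist":0},{"jaw":75,"tx":0,"ty":13.1,"tz":-0.4,"twist":0},{"jaw":75,"tx":0,"ty":13.1,"tz":-0.4,"twist":0},{"jaw":75,"tx":0,"ty":13.1,"tz":-0.4,"twist":0}]'
python3 -c "
from h import *
go([*fr(V0,VY,.011,-.02),.105],VY);go([*fr(V0,VY,.011,.025),.105],VY)"
```

```text
time_s: 3.9
tcp_pos: [0.5897, -0.2253, 0.1066]
orientation: [0.706, 0.052, -0.05, -0.705]
wrist_force: [0.3, -0.8, 0.1]
opening: 0.0605
t 3.9 tcp [ 0.5897 -0.2253  0.1066] yaw 0.146 F [ 0.3 -0.8  0.1] -> txyz [-0.12  0.15  3.26] twist 0.001 or -3.141
t 3.9 tcp [ 0.5897 -0.2253  0.1066] yaw 0.146 F [ 0.3 -0.8  0.1] -> txyz [-0.11  0.15  7.76] twist 0.001 or -3.141
```

```bash
python3 -m inch '[{"jaw":75,"tx":0,"ty":0.1,"tz":1,"twist":0},{"jaw":75,"tx":0,"ty":0.1,"tz":2,"twist":0},{"jaw":75,"tx":0,"ty":0.1,"tz":2.5,"twist":0},{"jaw":75,"tx":0,"ty":0.1,"tz":3,"twist":0},{"jaw":75,"tx":0,"ty":0.1,"tz":3.5,"twist":0},{"jaw":75,"tx":0,"ty":0.1,"tz":4,"twist":0},{"jaw":75,"tx":0,"ty":0.1,"tz":4.5,"twist":0},{"jaw":75,"tx":0,"ty":0.1,"tz":5,"twist":0}]'
cat > chk.py <<'E'
from h import *
import sys
s=manip.snapshot("side"); n=sys.argv[1]
cv2.imwrite(f"pics/{n}.png",cv2.resize(s["pixels"][110:250,250:440],None,fx=4,fy=4,interpolation=cv2.INTER_CUBIC))
C=cloud(s);L=(C[...,:2]-V0)@np.array([[np.cos(VY),-np.sin(VY)],[np.sin(VY),np.cos(VY)]])
m=(C[...,2]>.150)&(C[...,2]<.160)&(abs(L[...,0])<.125)&(L[...,1]>-.02)&(L[...,1]<.12)
m&=s["pixels"].max(-1)>70
if m.sum()>20:
  q=L[m]; r=cv2.minAreaRect((q*1000).astype(np.float32)); print("mould top",m.sum(),np.round(r[0],1),np.round(r[1],1),round(r[2],1),"z",np.median(C[m][:,2]))
go([*fr(V0,VY,.011,.025),.105],VY)
print(inv(V0,VY,manip.state()["tcp_pos"]),"vib frame tcp; F in vib",inv(0,VY,manip.state()["wrist_force"]))
E
python3 chk.py p1
```

```text
time_s: 4.7
tcp_pos: [0.5815, -0.177, 0.1042]
orientation: [0.706, 0.051, -0.05, -0.704]
wrist_force: [0.2, -5.2, 1.5]
opening: 0.0601
mould top 360 [14.4 41.4] [ 75.7 124.5] 87.8 z 0.15719622916437948
t 4.75 tcp [ 0.5815 -0.1758  0.104 ] yaw 0.145 F [-0.3 -4.2  0.8] -> txyz [-0.03 -0.1   2.74] twist -0.0 or 3.141
[ 0.01124665 -0.00240137] vib frame tcp; F in vib [-0.88640142 -4.12546325]
```

View pics/p1.png

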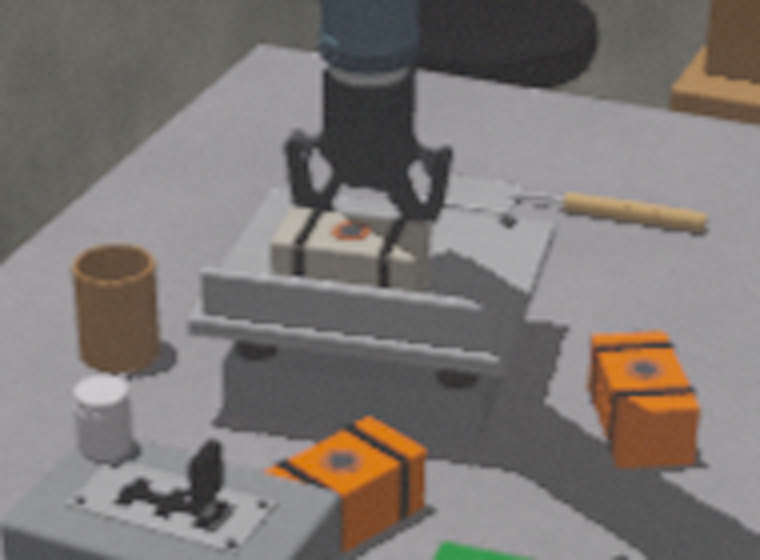

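The mould now moves flat with both fingers and is nearly parallel to the fence. Push force is about 4 N. Continuing.

```bash
python3 -m inch '[{"jaw":75,"tx":0,"ty":0,"tz":0.5,"twist":0},{"jaw":75,"tx":0,"ty":0,"tz":1,"twist":0},{"jaw":75,"tx":0,"ty":0,"tz":1.5,"twist":0},{"jaw":75,"tx":0,"ty":0,"tz":1.8,"twist":0},{"jaw":75,"tx":0,"ty":0,"tz":2.1,"twist":0},{"jaw":75,"tx":0,"ty":0,"tz":2.3,"twist":0},{"jaw":75,"tx":0,"ty":0,"tz":2.4,"twist":0},{"jaw":75,"tx":0,"ty":0,"tz":2.4,"twist":0}]'
python3 chk.py p2
```

```text
time_s: 5.55
tcp_pos: [0.5786, -0.155, 0.1043]
orientation: [0.707, 0.052, -0.05, -0.704]
wrist_force: [2.1, -9.7, -0.6]
opening: 0.0603
mould top 378 [13.  63.1] [ 79.6 119.9] 88.9 z 0.15698134974056696
t 5.6 tcp [ 0.5786 -0.1549  0.1043] yaw 0.144 F [ 3.5 -9.3  0.1] -> txyz [-0.04 -0.08  0.64] twist -0.001 or 3.14
[0.01137115 0.01860791] vib frame tcp; F in vib [ 2.07793983 -9.7447263 ]
```

View pics/p2.png

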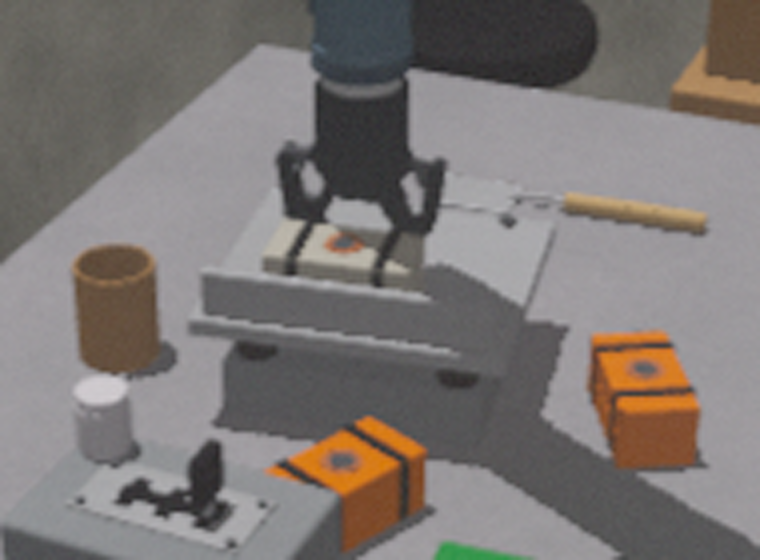

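```bash
python3 -m inch '[{"jaw":75,"tx":0,"ty":0,"tz":0.3,"twist":0},{"jaw":75,"tx":0,"ty":0,"tz":0.4,"twist":0},{"jaw":75,"tx":0,"ty":0,"tz":0.4,"twist":0}]'
python3 -m inch '[{"jaw":75,"tx":0,"ty":0,"tz":0.2,"twist":0},{"jaw":75,"tx":0,"ty":0,"tz":0.2,"twist":0}]'
python3 chk.py p3
```

```text
time_s: 5.9
tcp_pos: [0.5787, -0.1549, 0.1052]
orientation: [0.709, 0.052, -0.048, -0.702]
wrist_force: [3.4, -17.7, 0.1]
opening: 0.0602
time_s: 6.1
tcp_pos: [0.5787, -0.1548, 0.1057]
orientation: [0.71, 0.052, -0.048, -0.701]
wrist_force: [3.6, -22.1, 1.2]
opening: 0.0602
mould top 359 [13.5 65.8] [119.6  80.3] 0.9 z 0.15730348997928634
t 6.15 tcp [ 0.5787 -0.1548  0.1057] yaw 0.141 F [  3.5 -21.4   1.7] -> txyz [-0.05  0.06  0.63] twist -0.004 or 3.138
[0.01147399 0.01870332] vib frame tcp; F in vib [  0.39073812 -21.73374096]
```

The force climbed to 22 N with no further motion, so the mould is at the fence. I back straight off, lift and check.

```bash
python3 -m inch '[{"jaw":75,"tx":0,"ty":0,"tz":-0.5,"twist":0},{"jaw":75,"tx":0,"ty":0,"tz":-1.5,"twist":0},{"jaw":75,"tx":0,"ty":0,"tz":-4,"twist":0},{"jaw":75,"tx":0,"ty":-5,"tz":-4,"twist":0},{"jaw":75,"tx":0,"ty":-10,"tz":-4,"twist":0},{"jaw":75,"tx":0,"ty":-14,"tz":-4,"twist":0},{"jaw":75,"tx":0,"ty":-14,"tz":-4,"twist":0}]'
python3 chk.py p4
python3 - <<'E'
from h import *
t=manip.snapshot("top")
cv2.imwrite("pics/t4.png",cv2.resize(t["pixels"][140:260,240:430],None,fx=4,fy=4,interpolation=cv2.INTER_CUBIC))
E
```

```text
time_s: 6.85
tcp_pos: [0.5857, -0.1859, 0.2492]
orientation: [0.706, 0.055, -0.048, -0.705]
wrist_force: [0.3, -1.2, 0.5]
opening: 0.0606
mould top 371 [13.1 64.5] [ 73.6 121.7] 86.4 z 0.15660443640913688
t 6.9 tcp [ 0.5842 -0.185   0.2461] yaw 0.146 F [ 0.2  0.4 -1.4] -> txyz [-0.22 14.11  3.69] twist 0.001 or -3.14
[ 0.01257991 -0.01192748] vib frame tcp; F in vib [0.30171604 0.35831069]
```

View pics/t4.png

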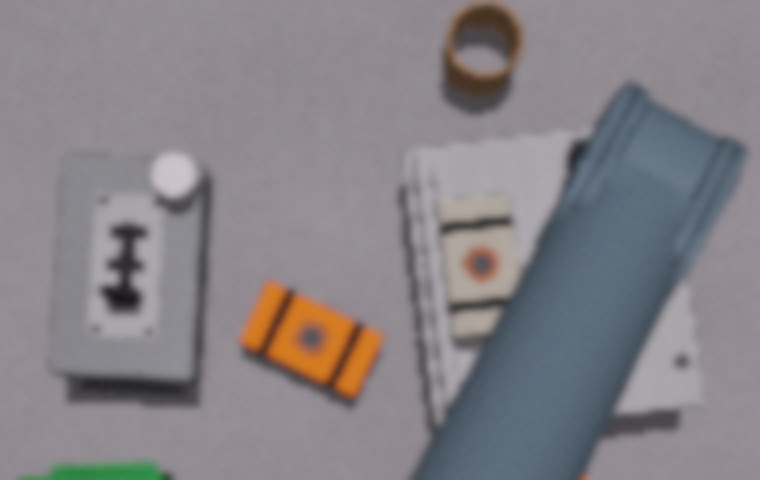

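View pics/p4.png

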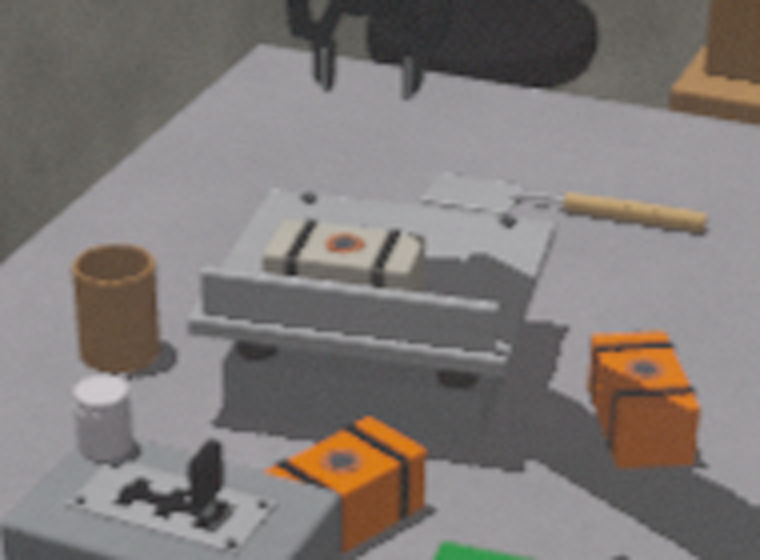

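The mould looks flat against the fence. Next I move above the box with the jaws shut, then recheck the unobstructed top view before touching the lever.

```bash
python3 -c "
from h import *
print(manip.state()['qpos'].round(2));print(fr(B0,BY,-.078,0))
go([*fr(B0,BY,-.078,0),.246],BY+np.pi/2)"
```

```text
[-0.18  0.51  0.58  1.66 -0.31  1.07  0.64]
[0.49002008 0.20876961]
t 6.95 tcp [ 0.5829 -0.1844  0.244 ] yaw 0.146 F [-0.6  0.5 -0.8] -> txyz [-3.46 -0.15 40.25] twist -1.402 or 1.74
```

```bash
python3 -m inch '[{"jaw":255,"tx":-3.5,"ty":0,"tz":40.2,"twist":-1.4},{"jaw":255,"tx":-3.5,"ty":0,"tz":40.2,"twist":-1.4},{"jaw":255,"tx":-3.5,"ty":0,"tz":40.2,"twist":-1.4},{"jaw":255,"tx":-3.5,"ty":0,"tz":40.2,"twist":-1.4},{"jaw":255,"tx":-3.5,"ty":0,"tz":40.2,"twist":-1.4},{"jaw":255,"tx":-3.5,"ty":0,"tz":40.2,"twist":-1.4},{"jaw":255,"tx":-3.5,"ty":0,"tz":40.2,"twist":-1.4},{"jaw":255,"tx":-3.5,"ty":0,"tz":40.2,"twist":-1.4}]'
python3 -c "
from h import *
print(manip.state()['qpos'].round(2))
go([*fr(B0,BY,-.078,0),.246],BY+np.pi/2)"
```

```text
time_s: 7.75
tcp_pos: [0.4881, 0.2059, 0.2418]
orientation: [-0.551, -0.441, 0.444, 0.552]
wrist_force: [-0.0, 0.5, 0.8]
opening: -0.0002
[-0.67  0.32  0.23  1.85 -0.09  0.98  0.95]
t 7.75 tcp [0.4881 0.2059 0.2418] yaw 1.352 F [-0.   0.5  0.8] -> txyz [ 0.32 -0.42 -0.12] twist -0.196 or 2.946
```

```bash
python3 -m inch '[{"jaw":255,"tx":0.3,"ty":0,"tz":-0.1,"twist":-0.2},{"jaw":255,"tx":0.3,"ty":0,"tz":-0.1,"twist":-0.2},{"jaw":255,"tx":0.3,"ty":0,"tz":-0.1,"twist":-0.2}]'
python3 - <<'E'
from h import *
t=manip.snapshot("top")
cv2.imwrite("pics/t5.png",cv2.resize(t["pixels"][140:260,240:430],None,fx=4,fy=4,interpolation=cv2.INTER_CUBIC))
C=cloud(t);L=(C[...,:2]-V0)@np.array([[np.cos(VY),-np.sin(VY)],[np.sin(VY),np.cos(VY)]])
m=(C[...,2]>.150)&(C[...,2]<.165)&(abs(L[...,0])<.125)&(L[...,1]>-.02)&(L[...,1]<.12)
r=cv2.minAreaRect((L[m]*1000).astype(np.float32)); print(m.sum(),r)
m=(C[...,2]>.132)&(C[...,2]<.147)&(abs(L[...,0])<.125)&(L[...,1]>.09)&(L[...,1]<.12)
r=cv2.minAreaRect((L[m]*1000).astype(np.float32)); print("fence",m.sum(),r)
go([*fr(B0,BY,-.078,0),.130],BY+np.pi/2)
E
```

```text
time_s: 8.05
tcp_pos: [0.4906, 0.2069, 0.2417]
orientation: [-0.505, -0.493, 0.495, 0.507]
wrist_force: [-0.3, -0.1, 0.2]
opening: -0.0002
596 ((11.965888977050781, 66.48698425292969), (120.07537841796875, 63.90806198120117), 0.1698278784751892)
fence 248 ((-1.1525955200195312, 102.05268859863281), (237.9394073486328, 19.34943389892578), 0.11698426306247711)
t 8.1 tcp [0.4909 0.2065 0.242 ] yaw 1.544 F [ 0.7 -0.  -0.5] -> txyz [ 0.24 11.2   0.06] twist -0.004 or 3.138
```

View pics/t5.png

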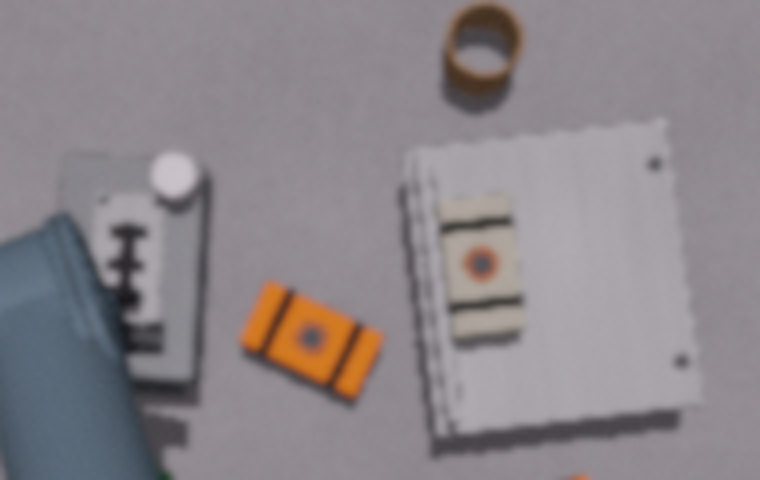

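```bash
python3 - <<'E'
from h import *
t=manip.snapshot("top"); im=cv2.cvtColor(t["pixels"],cv2.COLOR_BGR2GRAY).astype(np.float32)
def prof(xs,z,ys):
    out=[]
    for y in ys:
        uv=np.array([proj(t,[*fr(V0,VY,x,y),z]) for x in xs],np.float32)
        out.append(cv2.remap(im,uv[:,0][None].copy(),uv[:,1][None].copy(),cv2.INTER_LINEAR).mean())
    return np.array(out)
ys=np.arange(.02,.13,.003)
for nm,xs,z in(("mould+x",np.linspace(.045,.06,8),.156),("mould-x",np.linspace(-.04,-.025,8),.156),("fence,no mould",np.linspace(-.11,-.06,15),.14)):
    print(nm); p=prof(xs,z,ys); print(" ".join(f"{1000*y:.0f}:{v:.0f}" for y,v in zip(ys,p)))
E
```

```text
mould+x
20:167 23:168 26:166 29:162 32:151 35:136 38:127 41:123 44:123 47:122 50:121 53:119 56:117 59:116 62:117 65:120 68:124 71:126 74:125 77:123 80:122 83:121 86:119 89:118 92:117 95:120 98:131 101:148 104:159 107:158 110:148 113:140 116:144 119:140 122:120 125:101 128:100
mould-x
20:167 23:166 26:165 29:163 32:156 35:147 38:142 41:142 44:142 47:143 50:145 53:147 56:146 59:144 62:142 65:141 68:141 71:142 74:143 77:144 80:145 83:145 86:143 89:141 92:136 95:130 98:133 101:147 104:158 107:157 110:144 113:131 116:134 119:133 122:117 125:101 128:103
fence,no mould
20:166 23:166 26:167 29:167 32:167 35:166 38:166 41:165 44:165 47:164 50:164 53:164 56:164 59:165 62:166 65:166 68:167 71:167 74:167 77:166 80:166 83:166 86:168 89:167 92:165 95:160 98:158 101:162 104:162 107:154 110:142 113:138 116:143 119:136 122:114 125:96 128:102
```

The mould measures parallel to the fence (0.2°), with its fence-side edge at about 99–100 mm, so it is flush within pixel error. Next is the lever.

```bash
python3 -m inch '[{"jaw":255,"tx":0.2,"ty":5,"tz":0,"twist":0},{"jaw":255,"tx":0.2,"ty":9,"tz":0,"twist":0},{"jaw":255,"tx":0.2,"ty":11,"tz":0,"twist":0},{"jaw":255,"tx":0.2,"ty":11.2,"tz":0,"twist":0},{"jaw":255,"tx":0.2,"ty":11.2,"tz":0,"twist":0}]'
python3 - <<'E'
from h import *
s=manip.snapshot("side")
cv2.imwrite("pics/l1.png",cv2.resize(s["pixels"][145:295,240:390],None,fx=4,fy=4,interpolation=cv2.INTER_CUBIC))
go([*fr(B0,BY,.007,0),.130],BY+np.pi/2)
E
```

```text
time_s: 8.65
tcp_pos: [0.4922, 0.2082, 0.1315]
orientation: [-0.507, -0.493, 0.494, 0.507]
wrist_force: [-0.4, 0.2, 0.1]
opening: -0.0001
t 8.7 tcp [0.4929 0.2085 0.1324] yaw 1.544 F [ 0.5 -0.3  0.2] -> txyz [ 0.05  0.25 -8.21] twist -0.004 or 3.137
```

View pics/l1.png

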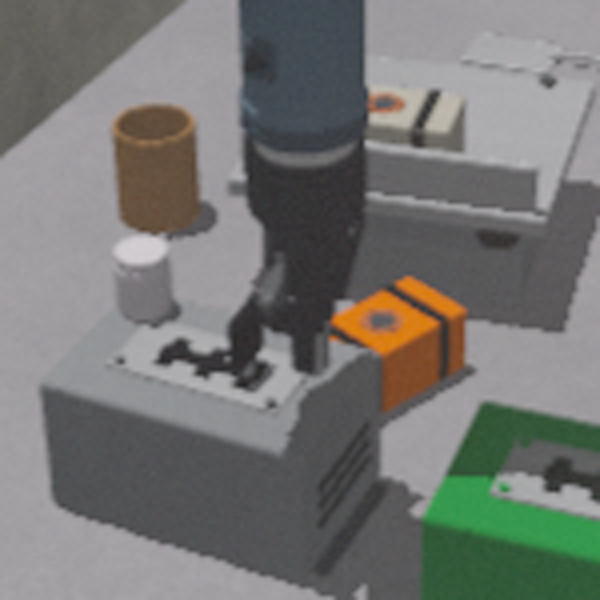

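The fingers are behind the paddle at about crop (310,350), with a clear gap to it. Pushing forward.

```bash
python3 -m inch '[{"jaw":255,"tx":0,"ty":0.2,"tz":-1.5,"twist":0},{"jaw":255,"tx":0,"ty":0.2,"tz":-2.5,"twist":0},{"jaw":255,"tx":0,"ty":0.2,"tz":-3.5,"twist":0},{"jaw":255,"tx":0,"ty":0.2,"tz":-4.5,"twist":0},{"jaw":255,"tx":0,"ty":0.2,"tz":-5.5,"twist":0},{"jaw":255,"tx":0,"ty":0.2,"tz":-6.5,"twist":0},{"jaw":255,"tx":0,"ty":0.2,"tz":-7.5,"twist":0},{"jaw":255,"tx":0,"ty":0.2,"tz":-8,"twist":0}]'
cat > lv.py <<'E'
from h import *
import sys
s=manip.snapshot("side")
cv2.imwrite(f"pics/{sys.argv[1]}.png",cv2.resize(s["pixels"][145:295,240:390],None,fx=4,fy=4,interpolation=cv2.INTER_CUBIC))
C=cloud(s);L=(C[...,:2]-B0)@np.array([[np.cos(BY),-np.sin(BY)],[np.sin(BY),np.cos(BY)]])
m=(C[...,2]>.135)&(C[...,2]<.162)&(abs(L[...,1])<.025)&(abs(L[...,0])<.06)
print(m.sum(),"x hist",np.percentile(L[m][:,0],[2,25,50,75,98]).round(4))
go([*fr(B0,BY,.007,0),.130],BY+np.pi/2); print(inv(B0,BY,manip.state()["tcp_pos"]))
E
python3 lv.py l2
```

```text
time_s: 9.5
tcp_pos: [0.5735, 0.2064, 0.1297]
orientation: [0.507, 0.494, -0.493, -0.506]
wrist_force: [-0.1, -0.8, -0.6]
opening: 0.0
115 x hist [-0.0063 -0.003   0.006   0.0181  0.0286]
t 9.55 tcp [0.5743 0.2061 0.1298] yaw 1.544 F [ 0.9 -0.8 -0.2] -> txyz [ 0.07 -0.02 -0.07] twist -0.004 or 3.138
[ 0.00633244 -0.00073896]
```

View pics/l2.png

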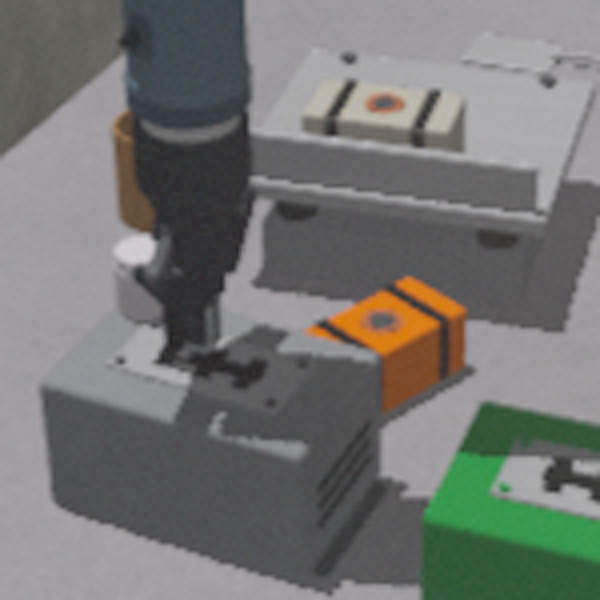

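There is no residual force, so it has probably snapped into the last notch. I press a little further to feel the stop.

```bash
python3 -m inch '[{"jaw":255,"tx":0,"ty":0,"tz":-0.3,"twist":0},{"jaw":255,"tx":0,"ty":0,"tz":-0.5,"twist":0},{"jaw":255,"tx":0,"ty":0,"tz":-0.5,"twist":0}]'; python3 -m inch '[{"jaw":255,"tx":0,"ty":0,"tz":-0.2,"twist":0},{"jaw":255,"tx":0,"ty":0,"tz":-0.3,"twist":0},{"jaw":255,"tx":0,"ty":0,"tz":-0.3,"twist":0}]'; python3 lv.py l3
```

```text
time_s: 9.85
tcp_pos: [0.5775, 0.2062, 0.1296]
orientation: [0.507, 0.494, -0.493, -0.506]
wrist_force: [0.6, -0.4, 0.3]
opening: 0.0001
time_s: 10.15
tcp_pos: [0.5804, 0.2062, 0.1296]
orientation: [0.506, 0.494, -0.493, -0.506]
wrist_force: [0.2, -0.2, 0.1]
opening: -0.0
118 x hist [0.0005 0.0049 0.0138 0.0265 0.0352]
t 10.2 tcp [0.5803 0.2062 0.1296] yaw 1.545 F [-0.1  0.4 -0.2] -> txyz [ 0.05 -0.04  0.53] twist -0.003 or 3.139
[ 0.01226837 -0.00049981]
```

```bash
python3 -m inch '[{"jaw":255,"tx":0,"ty":0,"tz":-0.2,"twist":0},{"jaw":255,"tx":0,"ty":0,"tz":-0.2,"twist":0}]'; python3 -m inch '[{"jaw":255,"tx":0,"ty":0,"tz":-0.2,"twist":0},{"jaw":255,"tx":0,"ty":0,"tz":-0.2,"twist":0}]';python3 -m inch '[{"jaw":255,"tx":0,"ty":0,"tz":-0.2,"twist":0},{"jaw":255,"tx":0,"ty":0,"tz":-0.2,"twist":0}]'; python3 lv.py l4
```

```text
time_s: 10.4
tcp_pos: [0.5822, 0.2062, 0.1296]
orientation: [-0.506, -0.493, 0.494, 0.506]
wrist_force: [0.8, 0.4, -0.3]
opening: 0.0002
time_s: 10.6
tcp_pos: [0.5832, 0.2062, 0.1295]
orientation: [-0.506, -0.493, 0.494, 0.507]
wrist_force: [-4.7, -0.7, 3.7]
opening: -0.0001
time_s: 10.8
tcp_pos: [0.5832, 0.2063, 0.1294]
orientation: [-0.505, -0.492, 0.495, 0.508]
wrist_force: [-11.2, -0.9, 9.6]
opening: 0.0
115 x hist [0.0036 0.0082 0.0157 0.0276 0.0357]
t 10.85 tcp [0.5833 0.2062 0.1294] yaw 1.546 F [-11.8  -0.9   9. ] -> txyz [ 0.04 -0.05  0.83] twist -0.002 or 3.139
[ 0.01526995 -0.00043837]
```

View pics/l4.png

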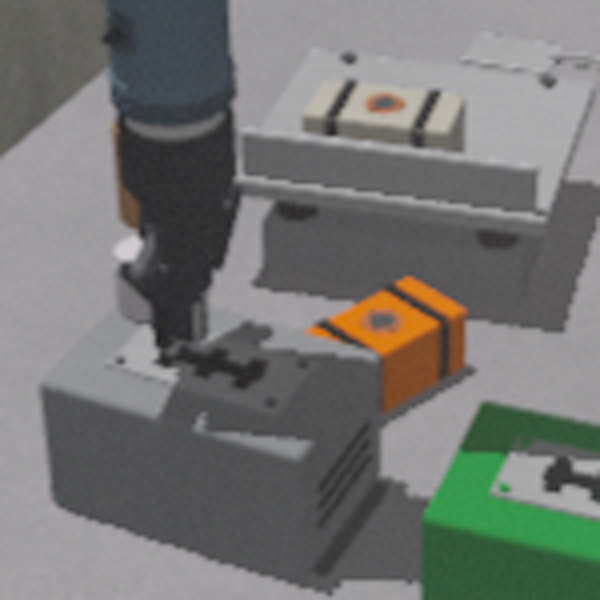

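I felt the hard stop: 12 N with no motion, and the finger face at about x = +24 mm, which is where the paddle's back sits at fast. Backing off and lifting.

```bash
python3 -m inch '[{"jaw":255,"tx":0,"ty":0,"tz":1,"twist":0},{"jaw":255,"tx":0,"ty":0,"tz":4,"twist":0},{"jaw":255,"tx":0,"ty":0,"tz":6,"twist":0},{"jaw":255,"tx":0,"ty":-4,"tz":7,"twist":0},{"jaw":255,"tx":0,"ty":-9,"tz":9,"twist":0},{"jaw":255,"tx":0,"ty":-12,"tz":12,"twist":0},{"jaw":255,"tx":0,"ty":-12,"tz":12,"twist":0},{"jaw":255,"tx":0,"ty":-12,"tz":12,"twist":0}]'; python3 lv.py l5
python3 - <<'E'
from h import *
t=manip.snapshot("top")
cv2.imwrite("pics/t6.png",cv2.resize(t["pixels"][140:260,240:430],None,fx=4,fy=4,interpolation=cv2.INTER_CUBIC))
C=cloud(t);L=(C[...,:2]-V0)@np.array([[np.cos(VY),-np.sin(VY)],[np.sin(VY),np.cos(VY)]])
m=(C[...,2]>.150)&(C[...,2]<.165)&(abs(L[...,0])<.125)&(L[...,1]>-.02)&(L[...,1]<.12)
print(cv2.minAreaRect((L[m]*1000).astype(np.float32)))
E
```

```text
time_s: 11.65
tcp_pos: [0.4667, 0.2095, 0.2505]
orientation: [0.507, 0.495, -0.493, -0.506]
wrist_force: [0.2, 0.3, -0.7]
opening: -0.0001
75 x hist [0.0252 0.0266 0.0276 0.0294 0.0365]
t 11.7 tcp [0.4665 0.2091 0.2494] yaw 1.545 F [ 0.9 -0.3 -0.9] -> txyz [  0.05  11.96 -10.84] twist -0.003 or 3.139
[-0.10148088 -0.00021847]
((11.50115966796875, 67.56106567382812), (68.2791748046875, 121.03351593017578), 88.01317596435547)
```

View pics/l5.png

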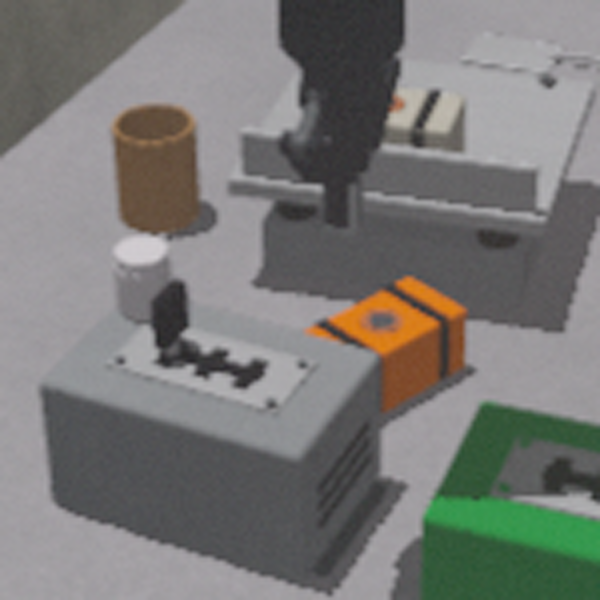

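View pics/t6.png

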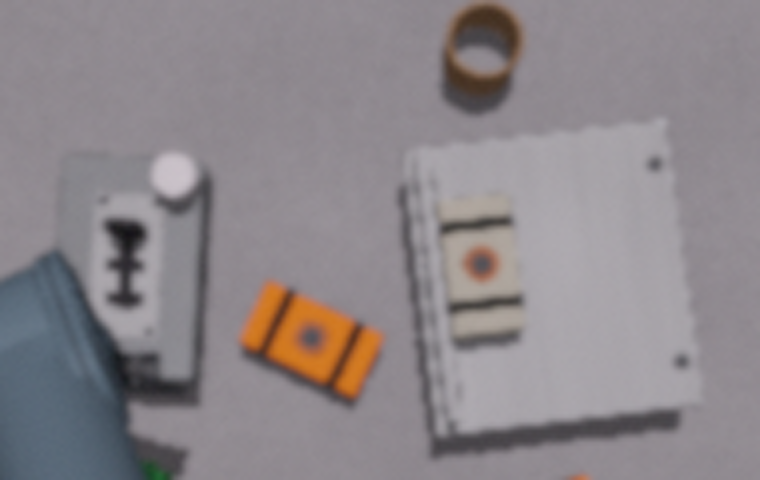

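The paddle stands at the far notch, crop (170,310) in the side view. The mould lies along the fence, and the tin, tube and orange blocks show no movement. Handing in.

```bash
python3 -c "
from workcell import manip
print(manip.finish_job())"
```

```text
the job is handed in; nothing more can be done
None
```

I pushed the off-white mould flat against the fence with both fingertips, then pushed the lever on the grey box through slow to the fast stop. I then backed the arm off clear of everything and handed in at about 11.8 s.

- **Mould:** At the fence the push force rose to 22 N with no further motion. Before I touched the lever, it measured 0.2° off parallel with its centre at y ≈ 66.5 mm (nominal 68). The last top-view check gave 67.6 mm, but its outline was noisier, reading 2° off parallel and 68 × 121 mm. That is flush to within the camera's resolution of about 1–2 mm; I take the force stop as the firmer evidence.
- **Lever:** It met its hard stop at 12 N with no further motion. After I let go, the paddle stayed at x ≈ +28 mm (fast is +30 mm).
- **Bystanders:** The can, the tube and the orange block beside the box look unmoved in the last pictures. The tub, the spatula, the other orange block and all of the green box were not in those last crops; nothing went near the bench, and the only contacts I felt were with the mould and the lever.

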